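# Lift the degreased linear bearing out of the drain tray with the tongs

## Robot

A 7-joint arm with a two-finger parallel gripper is mounted at the origin on the work surface. World frame = base frame: x ahead of the robot, y to its left, z up, the work surface at z = 0. Lengths are in m, angles in rad, forces in N, time in s.
With the tool pointing down it reaches from about 0.425 to 0.925 m from the base axis. Payload 6.8 kg.
Tool frame: the origin (TCP) lies between the finger pads; the fingertips stand 14 mm ahead of it and the grasp point (between the pads) lies 5 mm behind it; z points along the fingers, y is the line along which they close (so a half turn about z gives the same grasp; the last joint's range is limited). The gripper opens to 85 mm and grips with 20 to 120 N. Pads are 22 mm wide; open, the fingers measure 114 mm over their backs; the gripper's body (76 mm by 85 mm) begins 54 mm behind the grasp point. The pads swing forward as they close: fully open they stand 13 mm farther back than shut.
Start: joints at [-1.352, 0.477, 0.022, 1.555, -0.011, 1.109, -0.083], TCP at [0.217, 0.639, 0.245] pointing down, gripper open.
Joint ranges: [-2.96, 2.96], [-0.34, 2.1], [-1.41, 1.46], [0.24, 2.44], [-1.37, 4.51], [0.17, 1.92], [-2.96, 2.96]. Speed limits (rad/s): [2.39, 2.39, 3.14, 3.14, 3.14, 3.14, 3.14].

## Interface

Orientations are given as a rotation vector (axis times angle).
In Python, from bench import r, eyes, ticket gives the robot as it stands. The module is installed in compiled form; this text tells all that it offers.
- The arm moves only by the tool arm_command, never from a script. Its argument "plan" is text: rows parted by semicolons, each of 4 numbers parted by spaces: the shift along the tool's x, y, z in m, then the turn about the tool's z in degrees. In form: tx ty tz yaw; .... A call has 1 to 20 rows; each row shifts and turns the commanded pose from where the row before left it, along the tool's axes as they then stand; what a row does not reach is not made up. A row lasts 1/8 s, in which the tool goes at most 62.5 mm and 10.7 degrees, less where a joint would pass 70% of its speed; a pose out of reach is approached as far as the arm can. A call is refused whole if a number of a shift passes 0.0625 or a number of a turn 10.7, either way. A call with a gripper value outside its range is refused whole. "hand" is the closure, from -1 (fully open) to 1 (shut), set as the call begins (left out, the last holds). The fingers move at their own pace and stop on an object; "grip_force" is the grip in N (left out, the last holds). Time passes only in rows, so rows that do not move let the fingers close. It gives the time, the measured TCP pose, the force, the opening and the grip force at its end, in the units of the state.
- r.get_obs(): the state, without advancing time (a new reading comes with each control period).
- eyes.grab_frame(name): name is "side" or "top" or "wrist"; returns (picture, depth): 420x560x3 uint8, red, green, blue; 420x560 float32, m along the optical axis (not along the pixel's ray), 0 where there is no reading.
- eyes.calibration(name): a dict with "fov_y" (degrees; the focal length in pixels is half the picture's height over the tangent of half this angle, whatever the lens; pixels are square), "cx", "cy" (the principal point, pixels), "origin" and "attitude" of the camera in the world; the wrist camera has in their place "tool_from_camera" (4x4, takes a point from camera to tool coordinates, whose origin is the TCP and whose axes are the flange's). Camera axes: x right, y up, looking along -z (the intrinsics and any distortion apply to the point x, -y, -z); pixel columns grow to the right and rows downward; lengths in m; the calibration is good to about 2 mm. A picture is of the moment at which its call begins: read the wrist's pose just before it. calibration takes no time and is no camera call.
- ticket.hand_in(): hands the job in; it is judged then, once.
The state is a dict: "clock": time; "joints": joint angles; "qvel": joint speeds; "tau": joint torques, N m; "tcp_pos": TCP position; "orientation": TCP orientation; "contact_force": force on the tool from outside, world axes, zero at the start; "moment": the same for the moment, N m; "grip_width": finger opening in m; "gripper_force": force on a finger pad.
Only numpy, scipy, OpenCV 4.12 (cv2) and the standard library are available. Lean on these libraries where they do the work, as an engineer would, in place of code of your own. Each camera call takes 0.05 s, during which the arm holds its last target. There are 200 camera calls.

## Task

The parts on the drain tray are freshly degreased. Pick up the spring tongs from the bench mat, close their jaws on the linear bearing (the tall plain steel sleeve standing on the tray), lift it about 10 cm clear of the tray and finish while holding it up there, still, in the jaws of the tongs: the program ends with the tongs and the bearing in the air. The gripper itself must never touch the clean bearing, and the two flat parts on the tray, the oil bottle and the hex driver stay where they are.

Things in the scene. Friction and masses are not known exactly. Their poses are not given: they have to be found in the camera images.
- tongs_grip (a point): Middle of the tongs' hand grip, on the centre line half-way between the two legs, half-way up (11 mm above their underside), close to their centre of mass. +x along the tongs to the jaws, y across the legs, z up. Here the tongs are 53 mm wide over the legs' outer faces at rest; the flat grip faces (100 mm long, 22 mm tall) become parallel when squeezed to 40 mm.
- tongs_jaws (a point): Middle of the tongs' jaws, on the centre line, half-way up, 108 mm ahead of tongs_grip, same axes. The jaws are flat white nylon-sleeved pads 52 mm long, 22 mm tall, 5 mm thick. Free gap between them: 56 mm at rest, 47 mm with the grip squeezed to 49 mm, 28 mm at 40 mm: each 1 mm of squeeze closes them by 2.1 mm.
- mat: Flat dark rubber bench mat, 300 x 150 x 2 mm, fixed; the tongs lie on it. Origin at its centre, on the bench.
- tray: White plastic drain tray, 160 mm (x) by 270 mm (y), fixed; its perforated deck is 14 mm above the bench, with a lip 3 mm higher round the edge. Origin at its centre, on the bench. Three steel parts stand on it in a row along its y axis, about 80 mm apart, in any order.
- bearing_center (a point): Centre of the linear bearing, a plain steel sleeve 28 mm in diameter and 37 mm tall with a 16 mm bore, standing on end on the tray's deck, about 70 g; the centre is half-way up, 18.5 mm above the deck. Its z is the sleeve's axis.
- bearing: The same linear bearing; origin at the centre of its lower end.
- ring_bearing: Bystander: flat ring ball bearing, 32 mm in diameter, 9 mm tall, lying on the tray. Origin at the centre of its underside.
- collar: Bystander: clamp shaft collar, 34 mm in diameter, 13 mm tall, lying on the tray. Origin at the centre of its underside.
- oil_bottle: Bystander: small white oil bottle, 54 mm in diameter, 125 mm tall, standing at the far side. Origin at the centre of its underside.
- hex_driver: Bystander: black-handled driver, 150 mm long, 26 mm thick, lying between the robot and the work. Origin under its middle.
- tongs: The whole one-piece stainless spring tongs, 236 mm long, 150 g, lying flat on the mat with the two legs (strips on edge, 22 mm tall, 2.5 mm thick) side by side; origin 11 mm below tongs_grip. U-bend 102 mm behind it, jaw tips 132 mm ahead. Squeezing at the grip takes 3 N at first, 5 N at 49 mm wide, 8 N at 40 mm; let go, they spring open.

How it is judged:
On the way, in this order (a step that is already met when the one before it is completed fails the run):
1. the tongs are in the gripper, lifted off the mat, with the bearing still standing in its place (contact force between the fingers and tongs above 1 N and height (world z) of tongs_grip above 0.03 m and contact force between tongs and mat below 0.05 N and distance of bearing_center from where it was at the start of the episode below 0.01 m and contact force between tongs and bearing below 0.05 N), for 0.2 s.
2. the jaws of the tongs are closed on the bearing (contact force between tongs and bearing above 1 N and x of bearing_center in the frame of tongs_jaws above -0.03 m and contact force between the fingers and tongs above 1 N), for 0.2 s.
At the end, for the whole second after the job is handed in: Bearing held still (under 30 mm/s) in the tongs' jaws, its centre 90 mm or more above the bench and the tongs' grip 80 mm; jaws press it, gripper presses the tongs, not the bearing; neither bearing nor tongs rests on anything; the four bystanders lie within 20 mm of their starts (height (world z) of bearing_center above 0.09 m and height (world z) of tongs_grip above 0.08 m and contact force between tongs and bearing above 1 N and contact force between the fingers and tongs above 2 N and x of bearing_center in the frame of tongs_jaws between -0.03 and 0.035 m and contact force between the fingers and bearing below 0.05 N and contact force between each of bearing, tongs and tray below 0.05 N and contact force between bearing and ring_bearing below 0.05 N and contact force between bearing and collar below 0.05 N and contact force between each of bearing, tongs and oil_bottle below 0.05 N and contact force between tongs and mat below 0.05 N and linear speed of bearing below 0.03 m/s and distance of each of ring_bearing, collar, oil_bottle, hex_driver from where it was at the start of the episode below 0.02 m); the arm keeps its last pose, push and grip.
It fails at once if the gripper or arm touches the clean bearing (contact force between any of the fingers, the arm and bearing above 0.2 N).
It fails at once if a bystander (ring bearing, collar, oil bottle, hex driver) is moved more than 20 mm (distance of any of ring_bearing, collar, oil_bottle, hex_driver from where it was at the start of the episode above 0.02 m).
It also fails if it takes over 45 s, if anything falls off the work surface, if the arm or the gripper's body presses on something with over 40 N, if the wrist force passes 120 N, or if a joint passes its speed limit or range.

## Working session

There is one attempt and no reset: what is moved stays moved. The work goes in short steps, Python scripts to look and compute and a tool call to move; the robot and the scene stay as the last step left them, time stands still between calls to the robot, and variables do not carry over. Pictures are saved under pics/ and viewed, at most 10 in all, crops included, and the job is handed in when it is done.

Besides the shell and the picture viewer there is one more tool, called after ">>>" as name(argument=value, ...), one argument or row to a line, values as JSON. arm_command: Moves the arm, as the interface text tells. Its arguments: {"type":"object","properties":{"plan":{"type":"string"},"hand":{"type":"number"},"grip_force":{"type":"number"}},"required":["plan"]}

```bash
mkdir -p pics; cat > h.py <<'E'
import numpy as np,cv2
from scipy.spatial.transform import Rotation as R
from bench import r,eyes,ticket
def grab(n):
    o=r.get_obs(); p,d=eyes.grab_frame(n); c=eyes.calibration(n)
    f=210/np.tan(np.radians(c['fov_y'])/2)
    if 'tool_from_camera' in c:
        T=np.eye(4);T[:3,:3]=R.from_rotvec(o['orientation']).as_matrix();T[:3,3]=o['tcp_pos'];T=T@np.array(c['tool_from_camera'])
    else:
        T=np.eye(4);a=np.array(c['attitude']);T[:3,:3]=a if a.shape==(3,3) else R.from_rotvec(a).as_matrix();T[:3,3]=c['origin']
    return p,d,c,f,T
def cloud(d,c,f,T):
    v,u=np.mgrid[0:420,0:560]
    P=np.stack([(u-c['cx'])/f*d,-(v-c['cy'])/f*d,-d],-1)
    return P@T[:3,:3].T+T[:3,3]
def save(n,p): cv2.imwrite('pics/'+n+'.png',p[...,::-1])
E
python3 - <<'E'
from h import *
print(r.get_obs())
for n in ['top','side','wrist']:
    p,d,c,f,T=grab(n);save(n+'0',p);np.savez(n+'0.npz',p=p,d=d,f=f,T=T,c=[c['cx'],c['cy']]);print(n,c,(d>0).mean())
E
```

```text
{'clock': 0.0, 'joints': array([-1.35208341,  0.47777829,  0.02234843,  1.55643644, -0.01148673,
        1.10927892, -0.08311366]), 'qvel': array([-8.97786768e-04, -8.02519672e-04, -1.00366094e-03,  9.92927606e-06,
        6.14756896e-04,  4.70025406e-04, -5.13498888e-04]), 'tau': array([-4.36618711e-04, -5.96452940e+01,  1.60743803e+00, -2.81195587e+01,
        1.24149580e-02,  9.54310235e-03, -3.52039763e-06]), 'tcp_pos': array([0.21653535, 0.63874348, 0.24434682]), 'orientation': array([-5.11041841e-01, -3.09960260e+00,  2.77531702e-03]), 'contact_force': array([ 0.63804942,  0.2111489 , -0.92101017]), 'moment': array([ 0.00730111,  0.04370551, -0.02946858]), 'gripper_force': 0.0, 'grip_width': 0.08512328270974914}
top {'fov_y': 44.328304843074605, 'cx': 283.26386926544455, 'cy': 210.71024393440035, 'origin': array([ 0.38087356, -0.01762282,  1.2268978 ]), 'attitude': array([ 0.16858252, -0.13175234, -1.54646119])} 0.9960246598639456
side {'fov_y': 53.103610216034795, 'cx': 293.0303948721864, 'cy': 209.40612941342553, 'origin': array([0.45966537, 0.56850912, 0.57848937]), 'attitude': array([ 0.10517661, -1.20338218, -2.68532224])} 0.9957908163265307
wrist {'fov_y': 65.4639321865783, 'cx': 283.07013719527083, 'cy': 208.2630419068101, 'tool_from_camera': array([[ 5.41880448e-04,  9.49491711e-01,  3.13791646e-01,
         8.01107100e-02],
       [ 9.99998493e-01,  3.01030365e-06, -1.73598595e-03,
         5.34521095e-04],
       [-1.64924888e-03,  3.13792114e-01, -9.49490279e-01,
        -1.28284245e-01],
       [ 0.00000000e+00,  0.00000000e+00,  0.00000000e+00,
         1.00000000e+00]])} 0.9957568027210885
```

View pics/top0.png

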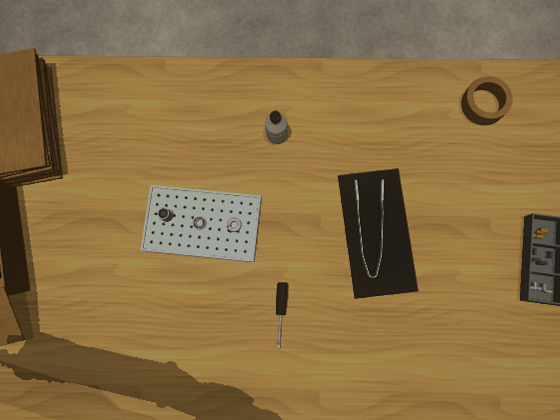

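View pics/side0.png

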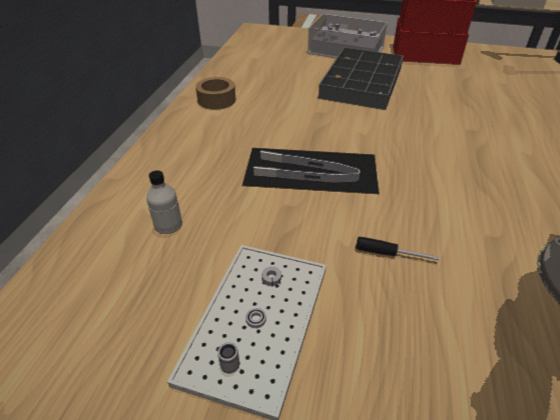

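Top view: the bearing is at (165,214), the left part on the tray. The ring is at (199,223) and the collar at (233,225). The tongs have their U-bend at (372,277) and jaws at (356,182)/(384,182). The side view agrees, with the bearing at (228,357).

```bash
python3 - <<'E'
from h import *
for n in ['top','side']:
    z=np.load(n+'0.npz');c=dict(cx=z['c'][0],cy=z['c'][1]);X=cloud(z['d'],c,z['f'],z['T']);p=z['p'].astype(int)
    S={'top':dict(tr=(135,180,265,265),mat=(335,165,420,300),bot=(258,105,295,150),hex=(270,275,295,355)),'side':dict(tr=(170,240,330,415),mat=(240,145,385,195),bot=(140,165,190,240),hex=(350,230,445,270))}[n]
    a=X[20:400,100:500].reshape(-1,3); print(n,'bench z med',np.median(X[300:330,150:250,2]) if n=='top' else np.median(X[280:400,340:480,2]))
    bz=0
    for k,(u0,v0,u1,v1) in S.items():
        Q=X[v0:v1,u0:u1].reshape(-1,3)
        h=Q[:,2]
        if k=='tr':
            B=Q[(h>.035)];print(' bearing top',B.mean(0),B.min(0),B.max(0),len(B))
            T=Q[(h>.009)&(h<.02)];print(' tray deck z',np.median(T[:,2]),cv2.minAreaRect(T[:,:2].astype(np.float32)))
            L=Q[(h>.02)&(h<.032)];print(' low',len(L),L.min(0),L.max(0))
        elif k=='mat':
            B=Q[h>.014];rect=cv2.minAreaRect(B[:,:2].astype(np.float32));print(' tongs n',len(B),'z',np.percentile(B[:,2],[50,90]),rect)
            i=B[:,0].argsort();
            for x0 in np.arange(B[:,0].min(),B[:,0].max(),.02):
                s=B[(B[:,0]>=x0)&(B[:,0]<x0+.02)];print('   ',x0.round(3),s[:,1].min().round(4),s[:,1].max().round(4),len(s))
        else:
            B=Q[h>.01];print(' ',k,B.min(0),B.max(0))
E
```

```text
top bench z med 0.0013707872552858325
 bearing top [0.53896293 0.20754869 0.37049062] [ 0.38087356 -0.01762282  0.03576569] [0.61290825 0.30508744 1.2268978 ] 176
 tray deck z 0.015202479548372949 ((0.5926799178123474, 0.20912399888038635), (0.27221858501434326, 0.19320742785930634), 86.05626678466797)
 low 528 [0.4936556  0.06948568 0.02000274] [0.67209703 0.34861086 0.03187386]
 tongs n 435 z [0.02434178 1.2268978 ] ((0.5226567387580872, -0.15604788064956665), (0.13655264675617218, 0.37203389406204224), 65.84195709228516)
    0.381 -0.0176 -0.0176 54Traceback (most recent call last):
  File "<stdin>", line 18, in <module>
    return umr_minimum(a, axis, None, out, keepdims, initial, where)
ValueError: zero-size array to reduction operation minimum which has no identity
```

Filter out zero-depth pixels.

```bash
python3 - <<'E'
from h import *
np.set_printoptions(precision=4,suppress=True)
for n in ['top','side']:
    z=np.load(n+'0.npz');c=dict(cx=z['c'][0],cy=z['c'][1]);X=cloud(z['d'],c,z['f'],z['T'])
    S={'top':dict(tr=(135,180,265,265),mat=(335,165,420,300),bot=(258,105,295,150),hex=(270,275,295,355)),'side':dict(tr=(170,240,330,415),mat=(240,145,385,195),bot=(140,165,190,240),hex=(350,230,445,270))}[n]
    print(n)
    for k,(u0,v0,u1,v1) in S.items():
        Q=X[v0:v1,u0:u1].reshape(-1,3);Q=Q[(z['d'][v0:v1,u0:u1]>0).ravel()];h=Q[:,2]
        if k=='tr':
            B=Q[h>.046];print(' bearing top',np.median(B[:,2]),(B.min(0)+B.max(0))/2,B.max(0)-B.min(0),len(B))
            T=Q[(h>.009)&(h<.02)];print(' deck z',np.median(T[:,2]),cv2.minAreaRect(T[:,:2].astype(np.float32)))
        elif k=='mat':
            B=Q[(h>.014)&(h<.1)];print(' tongs n',len(B),'z',np.percentile(B[:,2],[50,90]),cv2.minAreaRect(B[:,:2].astype(np.float32)))
            for x0 in np.arange(B[:,0].min(),B[:,0].max(),.02):
                s=B[(B[:,0]>=x0)&(B[:,0]<x0+.02)]
                if len(s):print('   ',x0.round(3),s[:,1].min().round(4),s[:,1].max().round(4),len(s))
        else:
            B=Q[h>.01];print(' ',k,np.percentile(B,1,axis=0),np.percentile(B,99,axis=0))
E
```

```text
top
 bearing top 0.051184310225747987 [0.5991 0.2921 0.0517] [0.0276 0.0259 0.0112] 104
 deck z 0.015202479548372949 ((0.5926799178123474, 0.20912399888038635), (0.27221858501434326, 0.19320742785930634), 86.05626678466797)
 tongs n 381 z [0.0239 0.0274] ((0.5788788795471191, -0.18986648321151733), (0.0671108141541481, 0.2345757633447647), 89.56072235107422)
    0.462 -0.2089 -0.1838 36
    0.482 -0.2144 -0.1758 30
    0.502 -0.2169 -0.1719 28
    0.522 -0.2194 -0.1704 30
    0.542 -0.22 -0.1683 31
    0.562 -0.2203 -0.1664 33
    0.582 -0.2221 -0.1642 22
    0.602 -0.2237 -0.1634 29
    0.622 -0.2225 -0.1623 23
    0.642 -0.2237 -0.1598 44
    0.662 -0.224 -0.1577 46
    0.682 -0.2243 -0.1571 29
  bot [0.7864 0.0077 0.0136] [0.8289 0.0592 0.1287]
  hex [0.3017 0.0007 0.0126] [0.446  0.0257 0.031 ]
side
 bearing top 0.04951717274630818 [0.6006 0.2935 0.0495] [0.0274 0.0276 0.007 ] 300
 deck z 0.014028351820888574 ((0.5855472683906555, 0.20893293619155884), (0.27209585905075073, 0.160974383354187), 85.1984634399414)
 tongs n 851 z [0.0197 0.024 ] ((0.5789239406585693, -0.19337359070777893), (0.23234660923480988, 0.06929619610309601), 1.3629956245422363)
    0.463 -0.2093 -0.182 69
    0.483 -0.2154 -0.1761 67
    0.503 -0.2207 -0.1705 77
    0.523 -0.2196 -0.1689 68
    0.543 -0.222 -0.1665 73
    0.563 -0.2221 -0.1644 78
    0.583 -0.2238 -0.1629 74
    0.603 -0.224 -0.1616 67
    0.623 -0.2236 -0.1606 71
    0.643 -0.2242 -0.1582 79
    0.663 -0.2241 -0.1569 75
    0.683 -0.2254 -0.156 53
  bot [0.7876 0.0216 0.0119] [0.834  0.0609 0.1255]
  hex [0.3026 0.0053 0.0105] [0.4469 0.0265 0.0268]
```

Measured: bearing at (0.600, 0.293) with its top at 0.0505 (expected 0.051). tongs_grip is near (0.565, -0.1935), yaw about 1.3°, with the top at 0.024. Both agree with the text, so I'm moving over the tongs.

>>> arm_command(
  plan="0 0 0 -10.05; 0 0 0 -10.05; -0.0183 -0.0467 0 0; -0.0183 -0.0467 0 0; -0.0183 -0.0467 0 0; -0.0183 -0.0467 0 0; -0.0183 -0.0467 0 0; -0.0183 -0.0467 0 0; -0.0183 -0.0467 0 0; -0.0183 -0.0467 0 0; -0.0183 -0.0467 0 0; -0.0183 -0.0467 0 0; -0.0183 -0.0467 0 0; -0.0183 -0.0467 0 0; -0.0183 -0.0467 0 0; -0.0183 -0.0467 0 0; -0.0183 -0.0467 0 0; -0.0183 -0.0467 0 0; -0.0183 -0.0467 0 0; -0.0183 -0.0467 0 0",
  hand=-1,
)

```text
clock: 2.65
tcp_pos: [0.5666, -0.1944, 0.2451]
orientation: [0.038, -3.141, -0.001]
contact_force: [0.6, 0.6, 0.4]
grip_width: 0.0855
gripper_force: 0.0
```

```bash
python3 - <<'E'
from h import *
np.set_printoptions(precision=4,suppress=True)
p,d,c,f,T=grab('wrist');save('w1',p);X=cloud(d,c,f,T);o=r.get_obs();print(o['tcp_pos'],R.from_rotvec(o['orientation']).as_matrix())
m=(d>0)&(X[...,2]>.014)&(X[...,2]<.06)&(abs(X[...,1]+.19)<.07);B=X[m]
print(len(B),np.percentile(B[:,2],[10,50,90]),B.min(0),B.max(0))
for x0 in np.arange(.44,.72,.02):
    s=B[(B[:,0]>=x0)&(B[:,0]<x0+.02)]
    if len(s):print(x0.round(3),np.percentile(s[:,1],[1,99]),s[:,1].mean(),len(s))
E
```

```text
[ 0.5675 -0.202   0.2455] [[-0.9998 -0.018   0.0019]
 [-0.018   0.9998 -0.0054]
 [-0.0018 -0.0054 -1.    ]]
1280 [0.021  0.0235 0.0246] [ 0.4647 -0.2244  0.0141] [ 0.6982 -0.156   0.0262]
0.46 [-0.2068 -0.1835] -0.19515204081305598 118
0.48 [-0.2125 -0.1776] -0.19535735710145802 114
0.5 [-0.2167 -0.1716] -0.1947544601923259 105
0.52 [-0.2178 -0.1697] -0.19445033967506267 103
0.54 [-0.2187 -0.1687] -0.19312671716619198 103
0.56 [-0.2197 -0.1667] -0.19277973636630125 106
0.58 [-0.2209 -0.1645] -0.1932823465877978 94
0.6 [-0.222  -0.1624] -0.19253573985395164 85
0.62 [-0.2219 -0.1618] -0.190022252236494 79
0.64 [-0.2221 -0.1592] -0.19030072478701662 122
0.66 [-0.2232 -0.1582] -0.19086643481345913 138
0.68 [-0.2244 -0.1562] -0.19228561919959358 113
```

View pics/w1.png

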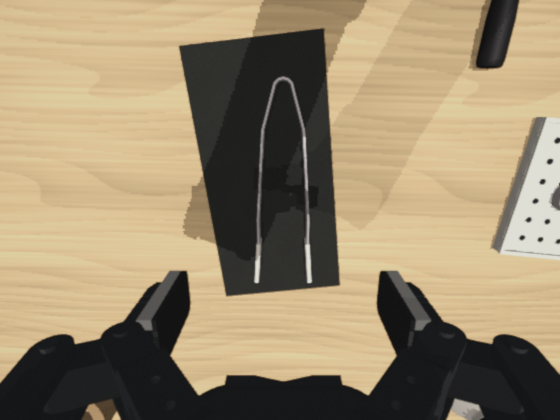

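The tongs' U-bend is at (283,78) and the tips are at (257,282)/(309,282), with both fingers outside the legs. The grip is at (0.566, -0.1933), and its top is at 0.024 as expected.

>>> arm_command(
  plan="0.001 0.0095 0.04 -0.25; 0 0 0.05 0; 0 0 0.05 0; 0 0 0.04 0; 0 0 0.01 0; 0 0 0 0; 0 0 0 0; 0 0 0 0",
)

```text
clock: 3.7
tcp_pos: [0.5659, -0.1839, 0.0568]
orientation: [-0.045, 3.139, -0.001]
contact_force: [-0.2, 0.1, 0.9]
grip_width: 0.0852
gripper_force: 0.0
```

>>> arm_command(
  plan="0 0 0 0; 0 0 0 0",
)

```text
clock: 3.95
tcp_pos: [0.5651, -0.1837, 0.0557]
orientation: [-0.044, 3.141, -0.0]
contact_force: [-0.2, -0.3, 0.9]
grip_width: 0.0855
gripper_force: 0.0
```

```bash
python3 - <<'E'
from h import *
np.set_printoptions(precision=4,suppress=True)
o=r.get_obs();print(o['tcp_pos'],R.from_rotvec(o['orientation']).as_matrix())
E
```

```text
[ 0.5651 -0.1837  0.0557] [[-0.9996 -0.0283  0.0006]
 [-0.0283  0.9996 -0.    ]
 [-0.0006 -0.     -1.    ]]
```

>>> arm_command(
  plan="-0.001 -0.0096 0 0.34; 0 0 0 0; 0 0 0.02 0; 0 0 0.0177 0; 0 0 0 0; 0 0 0 0; 0 0 0 0",
)

```text
clock: 4.82
tcp_pos: [0.5666, -0.1934, 0.018]
orientation: [-0.035, 3.141, -0.0]
contact_force: [0.0, -1.0, 0.4]
grip_width: 0.0856
gripper_force: 0.0
```

>>> arm_command(
  plan="0 0 0 0; 0 0 0 0; 0 0 0 0; 0 0 0 0; 0 0 0 0; 0 0 0 0; 0 0 0 0; 0 0 0 0",
  hand=-0.15,
  grip_force=20,
)

```text
clock: 5.82
tcp_pos: [0.5667, -0.1935, 0.0183]
orientation: [-0.035, 3.14, -0.0]
contact_force: [-1.1, -0.7, 5.4]
grip_width: 0.0493
gripper_force: 6.1
```

>>> arm_command(
  plan="0 0 -0.01 0; 0 0 -0.02 0; 0 0 -0.03 0; 0 0 -0.03 0; 0 0 -0.03 0; 0 0 -0.02 0; 0 0 0 0; 0 0 0 0; 0 0 0 0",
)

```text
clock: 6.95
tcp_pos: [0.5655, -0.193, 0.1566]
orientation: [0.035, -3.139, -0.001]
contact_force: [-0.5, 0.8, -0.8]
grip_width: 0.049
gripper_force: 4.2
```

```bash
python3 - <<'E'
from h import *
np.set_printoptions(precision=4,suppress=True)
p,d,c,f,T=grab('wrist');save('w2',p);X=cloud(d,c,f,T);o=r.get_obs();print(o['tcp_pos'],o['grip_width'],o['gripper_force'],o['contact_force'])
m=(d>0)&(X[...,2]>.1)&(X[...,2]<.19);L=(X-o['tcp_pos'])@R.from_rotvec(o['orientation']).as_matrix();B=L[m]
for x0 in np.arange(-.15,.12,.02):
    s=B[(B[:,0]>=x0)&(B[:,0]<x0+.02)&(abs(B[:,1])<.045)]
    if len(s):print(x0.round(3),np.percentile(s[:,1],[1,99]),np.percentile(s[:,2],[2,50,98]),len(s))
E
```

```text
[ 0.5656 -0.1931  0.1566] 0.049022109359199276 4.197413768561091 [-0.6837  0.3654 -2.4526]
-0.05 [-0.0228  0.0246] [-0.017  -0.0077  0.0015] 208
-0.03 [-0.0245  0.0262] [-0.024  -0.0097  0.0179] 1596
-0.01 [-0.0414  0.0422] [-0.0318 -0.0082  0.0324] 4573
0.01 [-0.0359  0.0374] [-0.033  -0.0039  0.0533] 2522
0.03 [-0.0204  0.0225] [0.0396 0.0495 0.0564] 503
```

View pics/w2.png

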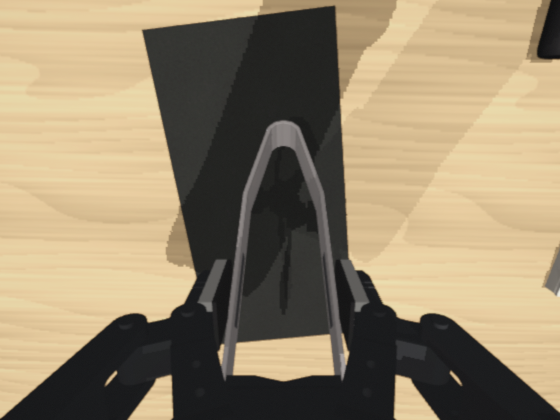

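The tongs are in the fingers but look pitched, with the U-bend (283,122) hanging down. I'll measure the pitch.

```bash
python3 - <<'E'
from h import *
np.set_printoptions(precision=4,suppress=True)
p,d,c,f,T=grab('wrist');X=cloud(d,c,f,T);o=r.get_obs()
L=(X-o['tcp_pos'])@R.from_rotvec(o['orientation']).as_matrix()
v,u=np.mgrid[0:420,0:560]
for v0 in range(115,300,12):
    m=(d>0)&(X[...,2]>.012)&(v>=v0)&(v<v0+12)&(abs(u-283)<75); B=L[m]
    if len(B): print(v0,np.percentile(B[:,0],[2,50,98]),np.percentile(B[:,1],[2,98]),np.percentile(B[:,2],[2,50,98]),len(B))
p,d,c,f,T=grab('side');save('s2',p[60:260,200:460].repeat(2,0).repeat(2,1))
E
```

```text
115 [0.0648 0.0654 0.0666] [-0.0052  0.0075] [0.0794 0.0807 0.082 ] 74
127 [0.0567 0.0606 0.0643] [-0.0091  0.0111] [0.0727 0.0817 0.088 ] 407
139 [0.0489 0.0534 0.0575] [-0.0117  0.0137] [0.0656 0.0853 0.0942] 486
151 [0.0427 0.0475 0.0516] [-0.0143  0.0162] [0.0588 0.0693 0.0891] 322
163 [0.0362 0.0415 0.0457] [-0.0164  0.0182] [0.0524 0.0622 0.081 ] 326
175 [0.0304 0.0358 0.0401] [-0.0186  0.0205] [0.046  0.0559 0.0742] 334
187 [0.0244 0.0304 0.0348] [-0.0204  0.0223] [0.0406 0.0499 0.0671] 334
199 [0.0188 0.0254 0.0295] [-0.0208  0.0227] [0.0347 0.0437 0.0613] 276
211 [0.0136 0.0208 0.0247] [-0.0213  0.0232] [0.0296 0.0351 0.0532] 243
223 [0.0088 0.0162 0.02  ] [-0.0217  0.0234] [0.0243 0.0291 0.0485] 245
235 [0.0034 0.0117 0.0154] [-0.022   0.0238] [0.0193 0.0247 0.0437] 255
247 [-0.001   0.0075  0.0113] [-0.0222  0.0241] [0.0147 0.0192 0.0362] 255
259 [-0.0043  0.0096  0.0108] [-0.0299  0.0315] [-0.0026  0.0063  0.0299] 672
271 [-0.0082  0.0077  0.0108] [-0.03    0.0311] [-0.012  -0.0029  0.0247] 823
283 [-0.0129  0.0037  0.0108] [-0.028   0.0291] [-0.0206 -0.0067  0.0204] 799
295 [-0.0172  0.0001  0.0107] [-0.0264  0.0275] [-0.0265 -0.0102  0.0144] 768
```

View pics/s2.png

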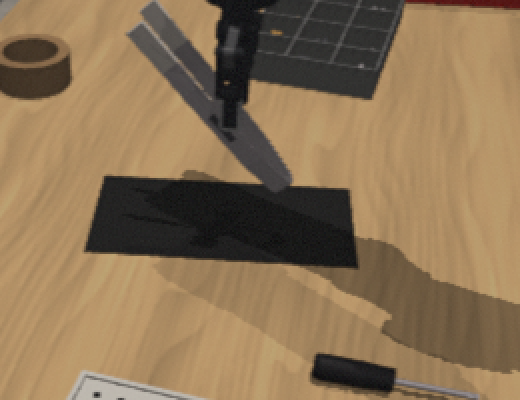

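The tongs are nose-up about 45°. The flared legs touched only the pads' jaw-side edge, ahead of the centre of mass, at a light squeeze. I'll set them down flat again, then regrip about 9 mm nearer the bend with a firmer squeeze.

>>> arm_command(
  plan="0 0 0.03 0; 0 0 0.03 0; 0 0 0.02 0; 0 0 0.015 0; 0 0 0.015 0; 0 0 0.01 0; 0 0 0.01 0; 0 0 0.005 0; 0 0 0 0; 0 0 0 0",
)

```text
clock: 8.35
tcp_pos: [0.5664, -0.1933, 0.0229]
orientation: [-0.035, 3.141, -0.0]
contact_force: [0.1, 0.4, -0.8]
grip_width: 0.0493
gripper_force: 4.4
```

Open, rise, and look.

>>> arm_command(
  plan="0 0 0 0; 0 0 0 0; 0 0 0 0; 0 0 0 0; 0 0 -0.03 0; 0 0 -0.05 0; 0 0 -0.05 0; 0 0 -0.02 0; 0 0 0 0; 0 0 0 0; 0 0 0 0",
  hand=-1,
)

```text
clock: 9.72
tcp_pos: [0.5654, -0.193, 0.1712]
orientation: [0.035, -3.139, -0.001]
contact_force: [-0.3, 0.2, 0.9]
grip_width: 0.0854
gripper_force: 0.0
```

```bash
python3 - <<'E'
from h import *
np.set_printoptions(precision=4,suppress=True)
p,d,c,f,T=grab('wrist');save('w3',p);X=cloud(d,c,f,T);o=r.get_obs();print(o['tcp_pos'],R.from_rotvec(o['orientation']).as_matrix()[1,0])
m=(d>0)&(X[...,2]>.014)&(X[...,2]<.08)&(abs(X[...,1]+.19)<.07);B=X[m]
print(len(B),B.min(0),B.max(0))
for x0 in np.arange(.44,.72,.02):
    s=B[(B[:,0]>=x0)&(B[:,0]<x0+.02)]
    if len(s):
        q=np.percentile(s[:,1],[1,99]);print(x0.round(3),q,q.mean(),np.percentile(s[:,2],[50,95]),len(s))
E
```

```text
[ 0.5655 -0.1931  0.1713] -0.022379890879206298
1942 [ 0.4692 -0.2234  0.014 ] [ 0.7029 -0.1548  0.026 ]
0.46 [-0.2045 -0.1838] -0.1941447855272676 [0.0235 0.0252] 146
0.48 [-0.2094 -0.1774] -0.1934026313701786 [0.0235 0.0248] 176
0.5 [-0.2149 -0.1715] -0.193180262172404 [0.0233 0.0249] 172
0.52 [-0.2167 -0.1689] -0.19278500840425122 [0.0235 0.0248] 165
0.54 [-0.2177 -0.167 ] -0.1923426919144151 [0.0234 0.0247] 155
0.56 [-0.2187 -0.1651] -0.19188447269206202 [0.0233 0.0246] 159
0.58 [-0.2196 -0.1631] -0.19135762364218928 [0.0233 0.0246] 147
0.6 [-0.2198 -0.1613] -0.1905162016360994 [0.0235 0.0248] 126
0.62 [-0.2207 -0.1608] -0.19074586585906214 [0.0232 0.0247] 129
0.64 [-0.221  -0.1591] -0.19005244150509237 [0.0234 0.0249] 177
0.66 [-0.2221 -0.157 ] -0.18955147482051077 [0.0236 0.0247] 196
0.68 [-0.2234 -0.1549] -0.18914304623607722 [0.0237 0.0248] 181
0.7 [-0.2232 -0.1549] -0.18903928331095382 [0.0235 0.0247] 13
```

View pics/w3.png

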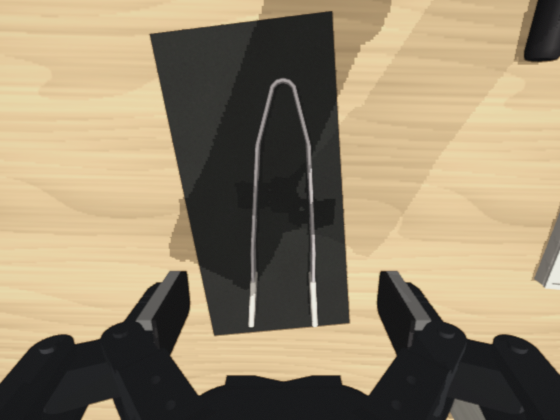

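The tongs lie flat again (top 0.0235), bend at (283,80), tips at (252,325)/(315,325). The grip is now at (0.571, -0.1917). I'll regrip at x = 0.562.

>>> arm_command(
  plan="0.0035 0.001 0.04 0; 0 0 0.05 0; 0 0 0.03 0; 0 0 0.02 0; 0 0 0.0133 0; 0 0 0 0; 0 0 0 0; 0 0 0 0",
)

```text
clock: 10.78
tcp_pos: [0.5634, -0.1925, 0.0203]
orientation: [-0.035, 3.14, -0.001]
contact_force: [-0.5, -0.4, -0.1]
grip_width: 0.0857
gripper_force: 0.0
```

>>> arm_command(
  plan="0 0 0 0; 0 0 0 0; 0 0 0 0; 0 0 0 0; 0 0 0 0; 0 0 0 0; 0 0 0 0",
  hand=-0.08,
  grip_force=40,
)

```text
clock: 11.65
tcp_pos: [0.5633, -0.1927, 0.0202]
orientation: [-0.035, 3.14, -0.0]
contact_force: [-1.0, 0.0, 5.2]
grip_width: 0.0463
gripper_force: 7.5
```

>>> arm_command(
  plan="0 0 -0.005 0; 0 0 -0.01 0; 0 0 -0.015 0; 0 0 -0.02 0; 0 0 -0.02 0; 0 0 -0.02 0; 0 0 -0.02 0; 0 0 -0.02 0; 0 0 -0.01 0; 0 0 0 0; 0 0 0 0; 0 0 0 0",
)

```text
clock: 13.15
tcp_pos: [0.5622, -0.1921, 0.1585]
orientation: [0.035, -3.14, -0.0]
contact_force: [-0.7, -0.1, -1.2]
grip_width: 0.0461
gripper_force: 5.4
```

```bash
cat > tilt.py <<'E'
from h import *
np.set_printoptions(precision=4,suppress=True)
def tilt():
    p,d,c,f,T=grab('wrist');X=cloud(d,c,f,T);o=r.get_obs();print(o['clock'],o['tcp_pos'],o['grip_width'],o['gripper_force'])
    L=(X-o['tcp_pos'])@R.from_rotvec(o['orientation']).as_matrix()
    m=(d>0)&(X[...,2]>.07)&(abs(L[...,1])<.03)&(L[...,0]>.02);B=L[m]
    if len(B): print('bend end x',B[:,0].max())
    for x0 in np.arange(.02,.12,.015):
        s=B[(B[:,0]>=x0)&(B[:,0]<x0+.015)]
        if len(s): q=np.percentile(s[:,1],[2,98]);print(x0.round(3),q,q.mean(),'z',np.percentile(s[:,2],[3,50]),len(s))
    return p
if __name__=='__main__': tilt()
E
python3 tilt.py
```

```text
13.2 [ 0.5622 -0.1922  0.1586] 0.046330483944504654 5.417363718152046
bend end x 0.09479719747257175
0.02 [-0.0208  0.0226] 0.0009196924355323825 z [-0.004  -0.0019] 778
0.035 [-0.0202  0.0219] 0.0008387273102804117 z [-0.0039 -0.0022] 756
0.05 [-0.0175  0.0193] 0.0009053653890632365 z [-0.0039 -0.0024] 742
0.065 [-0.0138  0.0156] 0.0009222478095213356 z [-0.0038 -0.0022] 830
0.08 [-0.01    0.0118] 0.0009231309263016841 z [-0.0038 -0.0021] 1201
```

The tongs are now level in the gripper, the grip at tool x = -0.007 and the jaws at tool x = -0.115, lateral +0.001, centre 7 mm below the TCP. Next I carry them over the tray.

>>> arm_command(
  plan="0.0014 0.01 0 0; 0.0028 0.02 0 0; 0.0041 0.03 0 0; 0.0048 0.035 0 0; 0.0048 0.035 0 0; 0.0048 0.035 0 0; 0.0048 0.035 0 0; 0.0048 0.035 0 0; 0.0048 0.035 0 0; 0.0048 0.035 0 0; 0.0048 0.035 0 0; 0.0048 0.035 0 0; 0.0048 0.035 0 0; 0.0041 0.03 0 0; 0.0028 0.02 0 0; 0.0018 0.013 0 0; 0.0014 0.01 0 0; 0 0 0 0; 0 0 0 0; 0 0 0 0",
)

```text
clock: 15.7
tcp_pos: [0.4858, 0.2881, 0.1593]
orientation: [-0.033, 3.141, -0.0]
contact_force: [-0.3, 0.1, -2.3]
grip_width: 0.0463
gripper_force: 5.4
```

>>> arm_command(
  plan="0 0 0 0; 0 0 0 0; 0 0 0 0",
)

```text
clock: 16.08
tcp_pos: [0.4855, 0.2889, 0.1593]
orientation: [0.035, -3.141, 0.0]
contact_force: [0.0, -0.1, -1.8]
grip_width: 0.0463
gripper_force: 5.4
```

```bash
python3 - <<'E'
from tilt import *
p=tilt();o=r.get_obs();print(o['tcp_pos'],R.from_rotvec(o['orientation']).as_matrix())
for n in ['top','side']:
    p,d,c,f,T=grab(n);X=cloud(d,c,f,T)
    m=(d>0)&(X[...,2]>.12)&(X[...,2]<.17)&(X[...,0]>.565)&(X[...,0]<.7)&(X[...,1]>.2)&(X[...,1]<.4);B=X[m]
    print(n,len(B),B.min(0),B.max(0))
    for x0 in np.arange(.52,.64,.02):
        s=B[(B[:,0]>=x0)&(B[:,0]<x0+.02)]
        if len(s)>2:q=np.percentile(s[:,1],[2,98]);print(x0.round(2),q,q.mean(),np.percentile(s[:,2],[10,50,95]))
    save(n+'4',p)
a=cv2.imread('pics/top4.png')[150:290,100:310];b=cv2.imread('pics/side4.png')[180:420,140:400]
cv2.imwrite('pics/m4.png',np.hstack([cv2.resize(a,(420,280)),cv2.resize(b,(303,280))]))
E
```

```text
16.125 [0.4855 0.2891 0.1593] 0.04645241588305932 5.418100878596306
bend end x 0.09477922070966309
0.02 [-0.0211  0.0224] 0.0006330686374608659 z [-0.0041 -0.0019] 786
0.035 [-0.0204  0.0217] 0.0006541029804181496 z [-0.004  -0.0024] 753
0.05 [-0.0176  0.0191] 0.0007303360790811373 z [-0.0041 -0.0025] 746
0.065 [-0.014   0.0154] 0.0007013153412802099 z [-0.004  -0.0024] 840
0.08 [-0.0101  0.0116] 0.0007271893574290061 z [-0.0039 -0.0022] 1176
[0.4855 0.2891 0.1593] [[-0.9997 -0.0225 -0.    ]
 [-0.0225  0.9997  0.    ]
 [ 0.      0.     -1.    ]]
top 246 [0.5651 0.2652 0.1416] [0.6226 0.3176 0.1695]
0.56 [0.2656 0.3164] 0.2910202678356397 [0.1477 0.1606 0.1661]
0.58 [0.2653 0.3156] 0.29046831958400127 [0.1467 0.161  0.1673]
0.6 [0.2653 0.3171] 0.29121838083140017 [0.1459 0.1608 0.1664]
0.62 [0.2661 0.3155] 0.2908093780086708 [0.1472 0.1567 0.1628]
side 1225 [0.565  0.265  0.1405] [0.6242 0.3193 0.1654]
0.56 [0.2666 0.3164] 0.29151950397219195 [0.1452 0.1558 0.1636]
0.58 [0.2667 0.3175] 0.2921332107510761 [0.1455 0.1565 0.1641]
0.6 [0.2665 0.3187] 0.29259393075987805 [0.1454 0.1569 0.1641]
0.62 [0.2672 0.3189] 0.2930263605183382 [0.1461 0.1564 0.1643]
```

View pics/m4.png

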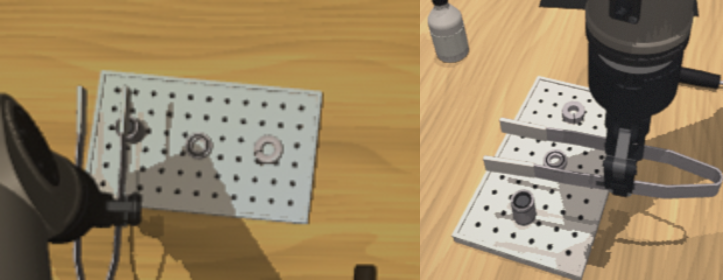

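The jaws (outer width 52 mm, gap about 41 mm) are over the bearing within 1 mm in both cameras. The bearing stands clear under them, as do the ring and collar. Descending.

>>> arm_command(
  plan="0 0.001 0.01 0; 0 0 0.02 0; 0 0 0.02 0; 0 0 0.02 0; 0 0 0.015 0; 0 0 0.01 0; 0 0 0.01 0; 0 0 0.007 0; 0 0 0.005 0; 0 0 0 0; 0 0 0 0; 0 0 0 0",
)

```text
clock: 17.73
tcp_pos: [0.4857, 0.2902, 0.0426]
orientation: [-0.035, 3.141, 0.001]
contact_force: [0.2, 0.0, -1.2]
grip_width: 0.046
gripper_force: 5.4
```

>>> arm_command(
  plan="0 0 0 0; 0 0 0 0; 0 0 0 0; 0 0 0 0",
  hand=0.05,
  grip_force=40,
)

```text
clock: 18.23
tcp_pos: [0.4854, 0.2901, 0.0423]
orientation: [0.035, -3.141, -0.0]
contact_force: [0.2, 0.1, -1.7]
grip_width: 0.0407
gripper_force: 7.5
```

>>> arm_command(
  plan="0 0 0 0; 0 0 0 0; 0 0 0 0; 0 0 0 0; 0 0 0 0",
  hand=0.3,
  grip_force=50,
)

```text
clock: 18.85
tcp_pos: [0.4854, 0.2902, 0.0423]
orientation: [-0.035, 3.141, 0.0]
contact_force: [-0.7, 0.7, -0.6]
grip_width: 0.0382
gripper_force: 53.3
```

```bash
python3 - <<'E'
from tilt import *
p,d,c,f,T=grab('side');save('s5',p[220:420,140:400].repeat(2,0).repeat(2,1));o=r.get_obs();print(o['contact_force'],o['grip_width'],o['gripper_force'])
E
```

```text
[-0.385   0.0583  0.659 ] 0.03816451940680946 53.3395779132843
```

View pics/s5.png

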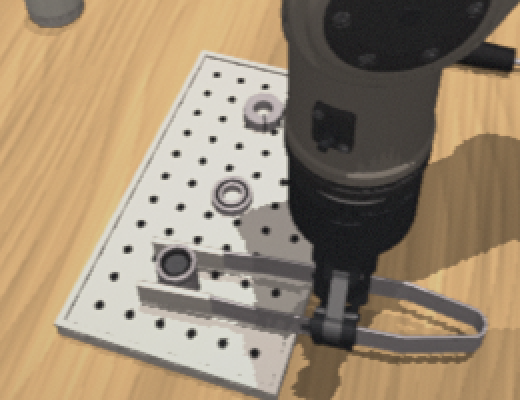

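The bearing (177,265 in the crop) sits between the closed jaws, with 53 N on the pads. The ring and collar are untouched. Lifting gently.

>>> arm_command(
  plan="0 0 -0.004 0; 0 0 -0.006 0; 0 0 -0.008 0; 0 0 -0.01 0; 0 0 -0.012 0; 0 0 -0.012 0; 0 0 -0.012 0; 0 0 -0.012 0; 0 0 -0.012 0; 0 0 -0.01 0; 0 0 -0.006 0; 0 0 -0.003 0; 0 0 0 0; 0 0 0 0; 0 0 0 0; 0 0 0 0",
)

```text
clock: 20.9
tcp_pos: [0.4854, 0.29, 0.1491]
orientation: [0.035, -3.141, 0.0]
contact_force: [0.5, 1.1, -2.9]
grip_width: 0.0383
gripper_force: 53.1
```

```bash
python3 - <<'E'
from tilt import *
tilt()
for n in ['top','side']:
    p,d,c,f,T=grab(n);X=cloud(d,c,f,T)
    m=(d>0)&(X[...,2]>.08)&(X[...,2]<.19)&(X[...,0]>.55)&(X[...,0]<.7)&(X[...,1]>.2)&(X[...,1]<.4);B=X[m]
    print(n,len(B),B.min(0),B.max(0),[np.percentile(B[(B[:,0]>=a)&(B[:,0]<a+.015),2],[2,98]) for a in (.55,.58,.595,.61) if ((B[:,0]>=a)&(B[:,0]<a+.015)).any()])
save('s6',p[180:420,140:400].repeat(2,0).repeat(2,1))
E
```

```text
20.95 [0.4854 0.29   0.1492] 0.038198091086400626 53.11681509017944
bend end x 0.09511289867679311
0.02 [-0.019   0.0204] 0.0006850510344326519 z [-0.0029 -0.001 ] 748
0.035 [-0.0189  0.0203] 0.0006914712693108106 z [-0.003  -0.0014] 732
0.05 [-0.0166  0.018 ] 0.0006539436185192399 z [-0.0032 -0.0016] 731
0.065 [-0.0135  0.0149] 0.000657890648154723 z [-0.0031 -0.0016] 811
0.08 [-0.0101  0.0115] 0.0007007060051560281 z [-0.0032 -0.0016] 1178
0.095 [-0.0002  0.0015] 0.0006618375573509764 z [-0.0024 -0.0018] 4
top 426 [0.5508 0.2721 0.1278] [0.6218 0.3121 0.1614] [array([0.1326, 0.1542]), array([0.1287, 0.1604]), array([0.1372, 0.1603]), array([0.1374, 0.1587])]
side 1719 [0.5502 0.2719 0.1209] [0.6236 0.3132 0.1596] [array([0.1303, 0.152 ]), array([0.1309, 0.1577]), array([0.1325, 0.1575]), array([0.1313, 0.1575])]
```

View pics/s6.png

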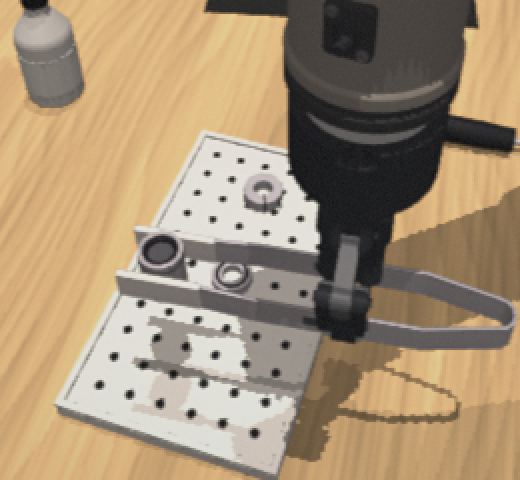

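The bearing (162,252 in the crop) is held level in the jaws. Its top is at about 0.158 m, so its centre is at about 0.14 m. The bystanders look undisturbed.

```bash
python3 -c "
from bench import r,ticket
print(ticket.hand_in())"
```

```text
the job is handed in; nothing more can be done
None
```

I handed the job in with the bearing held still and level in the tongs' jaws, its centre about 14 cm above the bench. The first lift tipped the tongs nose-up by about 45°, so I set them down and regripped. The parts I could see looked undisturbed, and the result of the judging was not shown.

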